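# Extend the loupe arm to its next hole and put the loupe in

## Task

Press the red spring button of the loupe arm down, slide it along the slot away from the first hole and feel for the second hole, so that the button pops fully up there and locks the arm, without ramming the button hard against the edge of the hole. Then set the black loupe upright in the ring at the end of the arm, flat on its seat, and let go. Leave the petri dish, the vial and the tweezers where they are.

Things in the scene. Friction and masses are not known exactly. Their poses are not given: they have to be found in the camera images.
- stand: Fixed stand: grey foot 150x80x8 mm carrying a level slotted square tube, 155 mm long, 31 mm wide, top at z = 56 mm. Origin on the work surface below the middle of the first hole; x axis level along the tube, the way the arm extends; z up. The tube's top has a 10 mm slot along x with two square holes of 20 mm: the first at the origin, the second 38 to 52 mm further along +x, set anew every time.
- collar: Black collar fixed round the tube from x = 12 to 80 mm of the stand, 42 mm wide, top at z = 59 mm. It carries the brass latch plate (top at z = 57.5 mm) that has the second hole. Its origin and axes are those of the stand and do not tell where that hole is: see it or feel for it.
- boom (a joint): How far the inner bar (with button and ring) has slid out along the stand's +x, in m: 0 with the button in the middle of the first hole, end stop at 0.062. Sliding takes about 1 N, and about 2 N while the button rubs under the tube's top wall.
- button (a joint): How far the button is pressed down, in m: 0 fully up (through a hole: locked, with 2 mm of play along the tube either way), 0.006 while caught under the tube's top wall, 0.009 bottomed. It leaves a hole only when pressed more than 0.006. Its spring pushes up with 3 N at 0 and 6 N at 0.006: it pops up by itself in a hole if nothing holds it down.
- button_cap (a point): Middle of the red button cap, a square block 16x16 mm, 25 mm tall, sides parallel to the stand's x and y axes; when up, its middle is 81.5 mm and its underside 69 mm above the work surface. It can be pinched from above by its sides, and pushed along. A 7 mm stem joins it to the plunger in the slot.
- plunger: The steel plunger under the button: 16x16x12 mm, origin at its middle, 28.5 mm below the middle of the cap. It is what locks in the square holes, and what stops the slide when it has popped up in one; pressed on the latch plate with more than 25 N it is spoilt.
- ring_seat (a point): Centre of the seat in the black ring at the end of the arm, 145 mm along the stand's +x from the button; the seat is a flat ledge at z = 44 mm inside a rim 8 mm high, which is 45 mm wide at the seat and 49 mm at the mouth, 55 mm outside.
- loupe_center (a point): Centre of the loose black loupe, half-way up: a round standing magnifier 40 mm wide and 34 mm tall, standing upright on the work surface; z along its axis.
- petri_dish: Bystander: a covered clear petri dish, 61 mm wide, 14 mm high, lying below where the ring will come. Origin at the middle of its underside.
- vial: Bystander: a sample vial with a white cap, 18 mm wide, 50 mm tall, standing beyond the tube. Origin at the middle of its underside.
- tweezers: Bystander: fine steel tweezers, 128x19x8 mm, lying on the near side of the stand. Origin at their middle, at the underside.
Mind the look-alikes: they are no part of the job. Leave any green look-alike of the part that bears loupe_center alone.

How it is judged:
On the way, in this order (a step that is already met when the one before it is completed fails the run):
1. the button is pressed down in the first hole and the arm starts to slide (value of joint button above 0.0045 m and value of joint boom between 0.006 and 0.03 m), for 0.05 s.
2. the button has popped fully up in the second hole (value of joint button below 0.0015 m and value of joint boom between 0.033 and 0.057 m), for 0.2 s.
3. the loupe stands in the ring (horizontal distance between loupe_center and ring_seat below 0.006 m and z of loupe_center in the frame of ring_seat below 0.0195 m and angle between loupe_center's own z axis and vertical below 0.08 rad), for 0.2 s.
At the end, for the whole second after the job is handed in: The button is fully up (within 1.5 mm) in the second hole, the arm slid out 33 to 57 mm and at rest; the loupe stands upright (within 0.08 rad) on the ring's seat, its centre within 6 mm of the ring's axis and its underside within 2.5 mm of the seat (all of step 2 and all of step 3 and z of loupe_center in the frame of ring_seat above 0.0145 m and velocity of joint boom below 0.01 m/s); the robot touches nothing.
It fails at once if the plunger is rammed against the collar's latch plate with more than 25 N (contact force between plunger and collar above 25 N).
It fails at once if the petri dish is moved by more than 2 cm (distance of petri_dish from where it was at the start of the episode above 0.02 m).
It fails at once if the vial is moved by more than 2 cm or tipped (distance of vial from where it was at the start of the episode above 0.02 m or angle between vial's own z axis and vertical above 0.4 rad).
It fails at once if the tweezers are moved by more than 2 cm (distance of tweezers from where it was at the start of the episode above 0.02 m).
It also fails if it takes over 54 s, if anything falls off the work surface, if the arm or the gripper's body presses on something with over 40 N, if the wrist force passes 120 N, or if a joint passes its speed limit or range.

## Robot

A 6-joint arm with a two-finger parallel gripper is mounted at the origin on a cart in front of the work surface, level with it; the furniture and walls round the work are solid. World frame = base frame: x ahead of the robot, y to its left, z up, the work surface at z = 0. Lengths are in m, angles in rad, forces in N, time in s.
With the tool pointing down it reaches from about 0.25 to 0.725 m from the base axis. Payload 9.7 kg.
Tool frame: the origin (TCP) lies between the finger pads; the fingertips stand 8 mm ahead of it and the grasp point (between the pads) lies 11 mm behind it; z points along the fingers, y is the line along which they close (so a half turn about z gives the same grasp; the last joint's range is limited). The gripper opens to 85 mm and grips with 20 to 120 N. Pads are 22 mm wide; open, the fingers measure 114 mm over their backs; the gripper's body (76 mm by 85 mm) begins 54 mm behind the grasp point. The pads swing forward as they close: fully open they stand 13 mm farther back than shut.
Start: joints at [-1.123, 0.087, 0.176, 1.66, 0, 1.571], TCP at [0.238, -0.496, 0.239] pointing down, gripper open.
Joint ranges: [-3.13, 3.13], [-0.85, 1.81], [-1.15, 1.24], [-2.2, 2.28], [-1.44, 1.52], [-3.14, 3.14]. Speed limits (rad/s): [2.22, 2.22, 2.57, 3.14, 3.14, 3.14].

## Interface

Orientations are given as a unit quaternion [w, x, y, z].
In Python, from cell import read_state, get_image, finish_job, look_for gives the robot as it stands. The module is installed in compiled form; this text tells all that it offers.
- The arm moves only by the tool drive_tool, never from a script. Its argument "targets" is one flat list of numbers, 6 for each row, row after row: the shift along the tool's x, y, z in cm, then the turn, a rotation vector about the tool's x, y, z in rad. A call has 1 to 20 rows; each row is the pose to reach, as a shift and turn from the pose commanded when the call began, along the tool's axes at that moment; what a row does not reach only later rows make up. A row lasts 1/8 s, in which the tool goes at most 62.5 mm and 10.7 degrees, less where a joint would pass 70% of its speed; a pose out of reach is approached as far as the arm can. A call with a gripper value outside its range is refused whole. "fingers" is the finger opening in cm, from 0 to 8.54, set as the call begins (left out, the last holds). The fingers move at their own pace and stop on an object; "grip_force" is the grip in N (left out, the last holds). Time passes only in rows, so rows that repeat a pose let the fingers close. It gives the time, the measured TCP pose, the force, the opening and the grip force at its end, in the units of the state.
- read_state(): the state, without advancing time (a new reading comes with each control period).
- get_image(name): name is "side" or "top" or "wrist"; returns a dict with "img" (384x512x3 uint8, red, green, blue), "fx", "fy", "cx", "cy" (pixels), "rvec" (rotation vector, rad) and "tvec" (3), from world to camera coordinates, as OpenCV has them. Camera axes: x right, y down, z forward; pixel columns grow to the right and rows downward; lengths in m; the calibration is good to about 2 mm. A picture is of the moment at which its call begins. There is no depth.
- finish_job(): hands the job in; it is judged then, once.
Trained networks look in a picture, given as the dict that the camera call returned (one of the last four; its "shot" number tells which), for a name from the list of things; names that differ only in an ending like _2 or _b are one class to them, and where a whole thing is asked for, a point or a joint stands for the part that bears it (a point fixed in the world has none). Each returns a list of dicts, best first, with "p" (0 to 1); they miss things now and then, are a little off and sometimes report something else, mostly with a low value. They report only what shows in the picture. A call takes as long as a camera call. They do not tell look-alikes from the thing itself.
- look_for(picture, label): "centre" ([x, y, z] in m, in world coordinates, good to about 4 mm: the middle of the surface that is visible of it).
The state is a dict: "time_s": time; "qpos": joint angles; "joint_velocities": joint speeds; "joint_efforts": joint torques, N m; "eef_pos": TCP position; "tcp_rot": TCP orientation; "wrist_force": force on the tool from outside, world axes, zero at the start; "torque": the same for the moment, N m; "grip_width": finger opening in m; "grasp_force": force on a finger pad.
Only numpy, scipy, OpenCV 4.12 (cv2) and the standard library are available. Lean on these libraries where they do the work, as an engineer would, in place of code of your own. Each camera call takes 0.05 s, during which the arm holds its last target. There are 200 camera calls.

## Working session

There is one attempt and no reset: what is moved stays moved. The work goes in short steps, Python scripts to look and compute and a tool call to move; the robot and the scene stay as the last step left them, time stands still between calls to the robot, and variables do not carry over. Pictures are saved under pics/ and viewed, at most 11 in all, crops included, and the job is handed in when it is done.

Besides the shell and the picture viewer there is one more tool, called after "Request:" as name(argument=value, ...) on one line, values as JSON. drive_tool: Moves the arm, as the interface text tells. Its arguments: {"type":"object","properties":{"targets":{"type":"array"},"fingers":{"type":"number"},"grip_force":{"type":"number"}},"required":["targets"]}

```bash
mkdir -p pics; cat > h.py <<'E'
import numpy as np, cv2
from cell import *
def ray(p,u,v):
    R=cv2.Rodrigues(np.array(p["rvec"],float))[0]; t=np.array(p["tvec"],float)
    d=R.T@np.array([(u-p["cx"])/p["fx"],(v-p["cy"])/p["fy"],1]); return -R.T@t,d
def at(p,u,v,z):
    o,d=ray(p,u,v); return o+d*(z-o[2])/d[2]
def proj(p,X):
    R=cv2.Rodrigues(np.array(p["rvec"],float))[0]
    c=R@np.array(X)+np.array(p["tvec"],float); return p["fx"]*c[0]/c[2]+p["cx"],p["fy"]*c[1]/c[2]+p["cy"]
def save(p,n): cv2.imwrite("pics/"+n,p["img"][:,:,::-1])
E
cat > a.py <<'E'
from h import *
import json
ps={}
for n in("top","side"):
    p=get_image(n); save(p,n+"0.png")
    ps[n]={k:(np.array(v).tolist()) for k,v in p.items()  if k!="img"}
    for l in("button_cap","loupe_center","ring_seat","stand","collar","petri_dish","vial","tweezers"):
        print(n,l,[(np.round(r["centre"],3).tolist(),round(r["p"],2)) for r in look_for(p,l)][:3])
json.dump(ps,open("cal.json","w"))
s=read_state();print(s)
E
python3 a.py; python3 -c "
import cv2,numpy as np
a=cv2.imread('pics/top0.png');b=cv2.imread('pics/side0.png')
cv2.imwrite('pics/both.png',np.hstack([a,b])[:, :])"
```

```text
top button_cap [([0.536, -0.021, 0.093], 0.48), ([0.533, -0.04, 0.042], 0.44)]
top loupe_center [([0.516, -0.39, 0.03], 0.8), ([0.503, -0.307, 0.028], 0.73), ([0.435, -0.409, 0.034], 0.6)]
top ring_seat [([0.535, -0.104, 0.048], 0.55)]
top stand []
top collar [([0.527, -0.068, 0.059], 0.85), ([0.619, -0.047, 0.047], 0.73)]
top petri_dish [([0.522, -0.211, 0.013], 0.68)]
top vial []
top tweezers [([0.517, -0.39, 0.027], 0.66), ([0.477, -0.022, 0.002], 0.58)]
side button_cap [([0.533, -0.003, 0.078], 0.63)]
side loupe_center [([0.496, -0.296, 0.027], 0.72), ([0.499, -0.446, 0.025], 0.72), ([0.511, -0.38, 0.028], 0.59)]
side ring_seat [([0.531, -0.116, 0.053], 0.98)]
side stand [([0.528, -0.003, 0.037], 0.77)]
side collar [([0.513, -0.064, 0.054], 0.86)]
side petri_dish [([0.503, -0.194, 0.014], 0.63)]
side vial [([0.617, -0.041, 0.029], 0.52), ([0.473, -0.017, 0.003], 0.19)]
side tweezers [([0.476, -0.016, 0.005], 0.54)]
{'time_s': 0.9, 'qpos': array([-1.12299349e+00,  8.69102380e-02,  1.75890003e-01,  1.65982293e+00,
       -1.35687642e-05,  1.57079121e+00]), 'joint_velocities': array([ 0.00076818,  0.00065993, -0.00092431, -0.00027917, -0.00012792,
       -0.00088555]), 'joint_efforts': array([ 9.90113404e-04, -5.20091629e+01,  4.64863372e+01,  1.03339993e-03,
        1.74380787e-06,  2.52822403e-06]), 'eef_pos': array([ 0.23813243, -0.49575841,  0.23927341]), 'tcp_rot': array([-2.13281632e-05,  9.75038051e-01,  2.22037832e-01, -1.18148429e-05]), 'wrist_force': array([ 0.10331424, -0.12235569, -0.06069217]), 'torque': array([-0.01415978, -0.02023523,  0.02887059]), 'grasp_force': 0.0, 'grip_width': 0.08547964152133086}
```

View pics/top0.png

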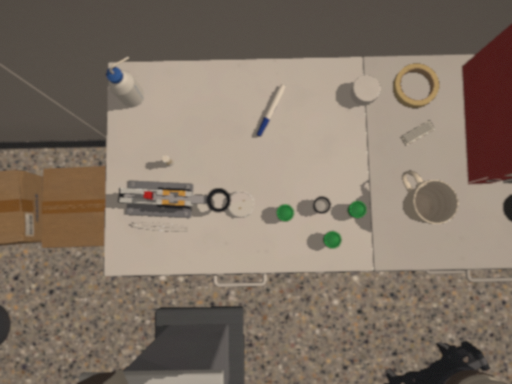

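View pics/side0.png

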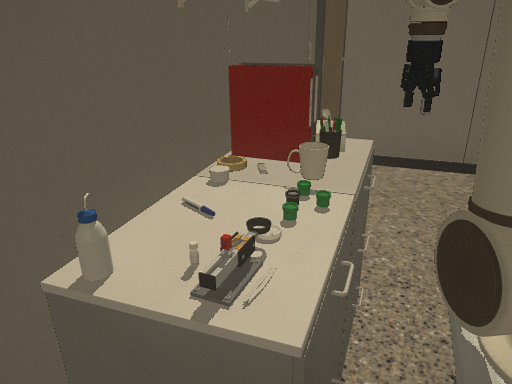

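The pictures show the red button at top (149,196), the ring at (218,200) and the petri dish at (240,205). The loupe candidates in the top view are black (321,205) and green (285,213), (357,210), (332,240). The black one fits the description. I'll confirm it in an enlarged crop.

```bash
cat > b.py <<'E'
from h import *
p=get_image("top"); im=p["img"][150:260,110:375,::-1]
cv2.imwrite("pics/c1.png",cv2.resize(im,None,fx=3,fy=3,interpolation=cv2.INTER_CUBIC))
print(p["fx"],p["tvec"])
hsv=cv2.cvtColor(p["img"],cv2.COLOR_RGB2HSV)
roi=np.zeros(hsv.shape[:2],bool);roi[180:215,120:180]=1
m=roi&(hsv[...,1]>150)&((hsv[...,0]<6)|(hsv[...,0]>174)); v,u=np.nonzero(m); print("red",u.mean(),v.mean(),len(u),at(p,u.mean(),v.mean(),.094))
g=p["img"].max(2)
for n,(u0,u1,v0,v1),z in(("ring",(205,232,186,214),.052),("loupe",(310,332,194,216),.034)):
    s=g[v0:v1,u0:u1]; m=(s<80).astype(np.uint8); c=max(cv2.findContours(m,0,2)[0],key=cv2.contourArea); (x,y),r=cv2.minEnclosingCircle(c)
    print(n,x+u0,y+v0,r,at(p,x+u0,y+v0,z))
E
python3 b.py
```

```text
408.83896141589025 [-0.22892722  0.54292871  0.88373886]
red 147.75 194.98076923076923 52 [ 0.53444549 -0.01852509  0.094     ]
ring 217.81343269348145 199.60447788238525 12.097228050231934 [ 0.52617175 -0.16020789  0.052     ]
loupe 316.0 206.0 5.099119663238525 [ 0.50949315 -0.3759606   0.034     ]
```

View pics/c1.png

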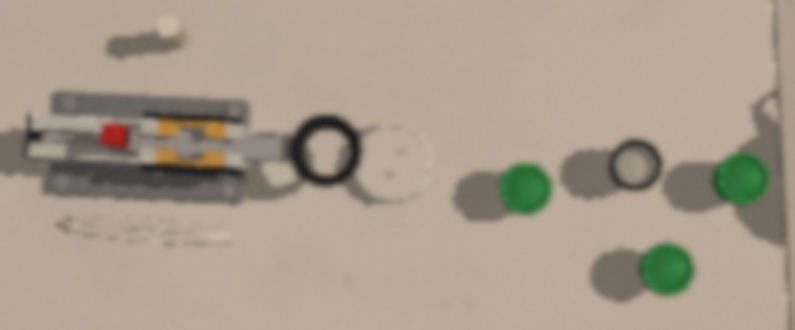

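The enlarged crop confirms it. The black loupe, a dark ring with a clear lens, is at crop (634,165), which is pixel (321,205). The other three are green. Next: hover over the button.

```bash
cat >> h.py <<'E'
from scipy.spatial.transform import Rotation as Ro
def go(P,yaw):
    "shift(cm)/turn for target TCP P, tool down with tool y at angle yaw(deg) in world"
    s=read_state(); q=s["tcp_rot"]; R=Ro.from_quat([q[1],q[2],q[3],q[0]])
    y=np.array([np.cos(np.radians(yaw)),np.sin(np.radians(yaw)),0]); z=np.array([0,0,-1.]); x=np.cross(y,z)
    T=Ro.from_matrix(np.c_[x,y,z])
    print("pos",s["eef_pos"].round(4),"t",s["time_s"],"q",s["qpos"].round(2),"shift",(R.inv().apply(np.array(P)-s["eef_pos"])*100).round(2),"turn",(R.inv()*T).as_rotvec().round(3))
E
python3 - <<'E'
from h import *
go([.534,-.0185,.20],86.7)
p=get_image("top")
print(at(p,321.3,205,.034))
for u in (110+157/3,110+190/3,110+225/3):print(at(p,u,150+142/3,.0575))
E
```

```text
pos [ 0.2381 -0.4958  0.2393] t 0.95 q [-1.12  0.09  0.18  1.66 -0.    1.57] shift [ 47.33 -30.21   3.93] turn [-0.     0.    -2.636]
[ 0.51148557 -0.38777244  0.034     ]
[ 0.53291395 -0.04054498  0.0575    ]
[ 0.53244665 -0.06439178  0.0575    ]
[ 0.53195115 -0.08967736  0.0575    ]
```

Request:
drive_tool(targets=[47.3, -30.2, 0, 0, 0, -2.636, 47.3, -30.2, 0, 0, 0, -2.636, 47.3, -30.2, 0, 0, 0, -2.636, 47.3, -30.2, 0, 0, 0, -2.636, 47.3, -30.2, 0, 0, 0, -2.636, 47.3, -30.2, 0, 0, 0, -2.636, 47.3, -30.2, 0, 0, 0, -2.636, 47.3, -30.2, 0, 0, 0, -2.636, 47.3, -30.2, 0, 0, 0, -2.636, 47.3, -30.2, 0, 0, 0, -2.636, 47.3, -30.2, 0, 0, 0, -2.636, 47.3, -30.2, 0, 0, 0, -2.636, 47.3, -30.2, 0, 0, 0, -2.636, 47.3, -30.2, 0, 0, 0, -2.636, 47.3, -30.2, 0, 0, 0, -2.636, 47.3, -30.2, 3.9, 0, 0, -2.636, 47.3, -30.2, 3.9, 0, 0, -2.636, 47.3, -30.2, 3.9, 0, 0, -2.636], fingers=4.5)

```text
time_s: 3.25
eef_pos: [0.5339, -0.0188, 0.2015]
tcp_rot: [0.0, 0.03, 1.0, -0.0]
wrist_force: [-0.2, 0.1, 0.0]
grip_width: 0.045
grasp_force: 0.0
```

```bash
python3 - <<'E'
from h import *
p=get_image("wrist"); save(p,"w1.png"); go([.534,-.0185,.20],86.7); print(read_state()["wrist_force"])
hsv=cv2.cvtColor(p["img"],cv2.COLOR_RGB2HSV)
m=((hsv[...,1]>150)&((hsv[...,0]<6)|(hsv[...,0]>174))).astype(np.uint8)
n,l,st,c=cv2.connectedComponentsWithStats(m)
for i in range(1,n):
    if st[i,4]>40: print(st[i],c[i],at(p,*c[i],.094))
E
```

```text
pos [ 0.5341 -0.0188  0.2018] t 3.3 q [-0.04  0.04  0.05  1.58 -0.    0.02] shift [0.01 0.02 0.18] turn [ 0.     0.002 -0.002]
[ 0.38508599 -0.47851865  0.4640383 ]
[247 182  17  22 280] [254.74642857 193.84642857] [ 0.53578973 -0.01474238  0.094     ]
```

View pics/w1.png

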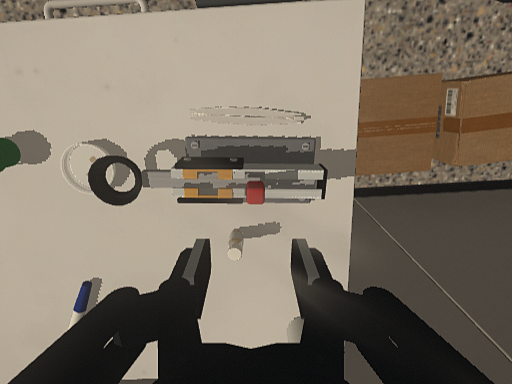

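The wrist view shows the red button at (255,194), the ring at (115,180) and the tube nearly parallel to the image rows. Descend around the cap and pinch lightly.

Request:
drive_tool(targets=[-0.1, 0.2, 4, 0, 0, 0, -0.1, 0.2, 8, 0, 0, 0, -0.1, 0.2, 11, 0, 0, 0, -0.1, 0.2, 12.1, 0, 0, 0, -0.1, 0.2, 12.1, 0, 0, 0], fingers=4.5)

```text
time_s: 3.92
eef_pos: [0.5352, -0.0168, 0.0801]
tcp_rot: [0.0, 0.029, 1.0, 0.0]
wrist_force: [-0.3, 0.8, 0.9]
grip_width: 0.0448
grasp_force: 0.0
```

Request:
drive_tool(targets=[0, 0, 0, 0, 0, 0, 0, 0, 0, 0, 0, 0, 0, 0, 0, 0, 0, 0, 0, 0, 0, 0, 0, 0, 0, 0, 0, 0, 0, 0], fingers=1.0, grip_force=20)

```text
time_s: 4.55
eef_pos: [0.5357, -0.0168, 0.0799]
tcp_rot: [0.001, 0.029, 1.0, 0.0]
wrist_force: [5.2, -0.8, 2.6]
grip_width: 0.0156
grasp_force: 23.9
```

```bash
python3 - <<'E'
from h import *
s=read_state(); print(s["wrist_force"],s["grasp_force"],s["grip_width"],s["eef_pos"],s["time_s"])
p=get_image("side"); a=cv2.resize(p["img"][215:305,180:290,::-1],None,fx=5,fy=5,interpolation=2)
cv2.imwrite("pics/s1.png",a)
E
```

```text
[ 5.2123662  -0.78045707  2.5504849 ] 23.881835639476776 0.015560204056936507 [ 0.53567271 -0.01678659  0.07986638] 4.55
```

View pics/s1.png

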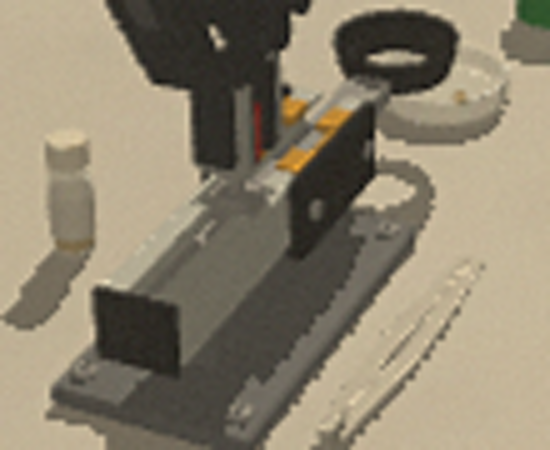

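Request:
drive_tool(targets=[0, 0, 0.3, 0, 0, 0, 0, 0, 0.6, 0, 0, 0, 0, 0, 0.78, 0, 0, 0, 0, 0, 0.78, 0, 0, 0], grip_force=30)

```text
time_s: 5.1
eef_pos: [0.5356, -0.0168, 0.0722]
tcp_rot: [0.001, 0.029, 1.0, 0.0]
wrist_force: [4.6, -0.0, 7.4]
grip_width: 0.0152
grasp_force: 32.5
```

Request:
drive_tool(targets=[0, -0.2, 0, 0, 0, 0, 0, -0.4, 0, 0, 0, 0, 0, -0.6, 0, 0, 0, 0, 0, -0.8, 0, 0, 0, 0, 0, -1.0, 0, 0, 0, 0, 0, -1.2, 0, 0, 0, 0, 0, -1.4, 0, 0, 0, 0, 0, -1.5, 0, 0, 0, 0, 0, -1.5, 0, 0, 0, 0])

```text
time_s: 6.22
eef_pos: [0.5346, -0.0319, 0.0721]
tcp_rot: [0.001, 0.029, 1.0, -0.0]
wrist_force: [3.4, 0.4, 7.3]
grip_width: 0.015
grasp_force: 32.4
```

Request:
drive_tool(targets=[0, 0, 0, 0, 0, 0, 0, 0, 0, 0, 0, 0, 0, 0, 0, 0, 0, 0], fingers=2.4, grip_force=20)

```text
time_s: 6.6
eef_pos: [0.5334, -0.0317, 0.0709]
tcp_rot: [-0.001, 0.029, 1.0, -0.0]
wrist_force: [0.6, 0.1, -0.3]
grip_width: 0.0244
grasp_force: 0.0
```

Request:
drive_tool(targets=[0, -0.2, 0, 0, 0, 0, 0, -0.4, 0, 0, 0, 0, 0, -0.6, 0, 0, 0, 0, 0, -0.8, 0, 0, 0, 0, 0, -1.0, 0, 0, 0, 0, 0, -1.2, 0, 0, 0, 0, 0, -1.4, 0, 0, 0, 0, 0, -1.6, 0, 0, 0, 0, 0, -1.8, 0, 0, 0, 0, 0, -1.9, 0, 0, 0, 0])

```text
time_s: 7.85
eef_pos: [0.5327, -0.0509, 0.0714]
tcp_rot: [-0.0, 0.029, 1.0, -0.0]
wrist_force: [-2.3, 4.5, 0.1]
grip_width: 0.0242
grasp_force: 2.0
```

```bash
cat > red.py <<'E'
from h import *
s=read_state(); print(s["wrist_force"].round(2),s["grip_width"].round(4),s["eef_pos"].round(4),s["time_s"])
p=get_image("side"); hsv=cv2.cvtColor(p["img"],cv2.COLOR_RGB2HSV)
r=np.zeros(hsv.shape[:2],bool); r[200:290,200:290]=1
v,u=np.nonzero(r&(hsv[...,1]>130)&((hsv[...,0]<6)|(hsv[...,0]>174)))
print(len(u), len(u) and (u.min(),u.max(),v.min(),v.max(),u.mean(),v.mean()))
E
python3 red.py
```

```text
Traceback (most recent call last):
  File "red.py", line 2, in <module>
    s=read_state(); print(s["wrist_force"].round(2),s["grip_width"].round(4),s["eef_pos"].round(4),s["time_s"])
                                                    ^^^^^^^^^^^^^^^^^^^^^
AttributeError: 'float' object has no attribute 'round'
```

Request:
drive_tool(targets=[0, -0.1, 0, 0, 0, 0, 0, -0.2, 0, 0, 0, 0, 0, -0.3, 0, 0, 0, 0, 0, -0.4, 0, 0, 0, 0])

```text
time_s: 8.35
eef_pos: [0.5326, -0.0548, 0.0715]
tcp_rot: [-0.0, 0.029, 1.0, 0.0]
wrist_force: [-2.5, 4.0, -0.3]
grip_width: 0.024
grasp_force: 2.0
```

```bash
sed -i 's/s\["grip_width"\].round(4)/s["grip_width"]/' red.py; python3 red.py
```

```text
[-2.53  4.05 -0.31] 0.024005755749973632 [ 0.5326 -0.0548  0.0715] 8.35
2 (np.int64(240), np.int64(240), np.int64(234), np.int64(236), np.float64(240.0), np.float64(235.0))
```

Request:
drive_tool(targets=[0, -0.1, 0, 0, 0, 0, 0, -0.2, 0, 0, 0, 0, 0, -0.3, 0, 0, 0, 0])

```text
time_s: 8.78
eef_pos: [0.5325, -0.0578, 0.0715]
tcp_rot: [0.0, 0.029, 1.0, -0.0]
wrist_force: [-3.2, 3.1, -0.4]
grip_width: 0.0244
grasp_force: 1.9
```

```bash
python3 red.py
```

```text
[-3.19  3.13 -0.39] 0.024370419429413055 [ 0.5325 -0.0578  0.0715] 8.775
4 (np.int64(240), np.int64(240), np.int64(229), np.int64(233), np.float64(240.0), np.float64(230.75))
```

Request:
drive_tool(targets=[0, -0.1, 0, 0, 0, 0, 0, -0.2, 0, 0, 0, 0])

```text
time_s: 9.07
eef_pos: [0.5324, -0.0598, 0.0716]
tcp_rot: [0.0, 0.029, 1.0, -0.0]
wrist_force: [-2.7, 3.6, -0.2]
grip_width: 0.0237
grasp_force: 1.9
```

Request:
drive_tool(targets=[0, -0.1, 0, 0, 0, 0, 0, -0.2, 0, 0, 0, 0])

```text
time_s: 9.32
eef_pos: [0.5324, -0.0618, 0.0716]
tcp_rot: [0.0, 0.029, 1.0, -0.0]
wrist_force: [-2.4, 3.9, 0.7]
grip_width: 0.0243
grasp_force: 1.8
```

Request:
drive_tool(targets=[0, -0.1, 0, 0, 0, 0, 0, -0.2, 0, 0, 0, 0])

```text
time_s: 9.57
eef_pos: [0.5324, -0.0639, 0.0717]
tcp_rot: [0.0, 0.029, 1.0, -0.0]
wrist_force: [-0.7, 3.3, 2.4]
grip_width: 0.0239
grasp_force: 1.5
```

Request:
drive_tool(targets=[0, -0.1, 0, 0, 0, 0, 0, -0.2, 0, 0, 0, 0])

```text
time_s: 9.82
eef_pos: [0.5323, -0.0661, 0.0716]
tcp_rot: [0.0, 0.029, 1.0, -0.0]
wrist_force: [0.8, 0.8, 0.0]
grip_width: 0.0241
grasp_force: 0.5
```

```bash
python3 red.py
```

```text
[0.77 0.83 0.01] 0.024075544055907103 [ 0.5323 -0.0661  0.0716] 9.825
9 (np.int64(242), np.int64(242), np.int64(225), np.int64(233), np.float64(242.0), np.float64(229.0))
```

The push force dropped to about 1 N, so the button has probably popped. I'll look, then nudge gently to confirm the stop.

Request:
drive_tool(targets=[0, -0.1, 0, 0, 0, 0, 0, -0.15, 0, 0, 0, 0])

```text
time_s: 10.12
eef_pos: [0.5321, -0.0673, 0.0715]
tcp_rot: [0.0, 0.029, 1.0, -0.0]
wrist_force: [0.3, 0.9, 0.5]
grip_width: 0.0237
grasp_force: 0.5
```

```bash
python3 red.py
```

```text
[0.26 0.94 0.53] 0.023716061444369513 [ 0.5321 -0.0673  0.0715] 10.125
4 (np.int64(242), np.int64(243), np.int64(224), np.int64(233), np.float64(242.25), np.float64(227.0))
```

Request:
drive_tool(targets=[0, 0.2, 0, 0, 0, 0, 0, 0.2, 0, 0, 0, 0, 0, 0.2, -3, 0, 0, 0, 0, 0.2, -7, 0, 0, 0, 0, 0.2, -12, 0, 0, 0, 0, 0.2, -13, 0, 0, 0], fingers=4)

```text
time_s: 10.92
eef_pos: [0.5332, -0.0654, 0.2051]
tcp_rot: [0.003, 0.029, 1.0, -0.0]
wrist_force: [0.5, -0.1, -0.3]
grip_width: 0.0399
grasp_force: 0.0
```

```bash
python3 red.py; python3 - <<'E'
from h import *
p=get_image("side"); a=cv2.resize(p["img"][205:295,190:290,::-1],None,fx=4,fy=4,interpolation=2)
w=get_image("wrist"); b=cv2.resize(w["img"][140:230,60:300,::-1],None,fx=3,fy=3,interpolation=2)
c=np.zeros((360+270,720,3),np.uint8); c[:360,:400]=a; c[360:,:]=b; cv2.imwrite("pics/s2.png",c[:600])
hsv=cv2.cvtColor(w["img"],cv2.COLOR_RGB2HSV)
m=((hsv[...,1]>150)&((hsv[...,0]<6)|(hsv[...,0]>174))).astype(np.uint8)
n,l,st,cc=cv2.connectedComponentsWithStats(m)
for i in range(1,n):
    if st[i,4]>40: print(st[i],cc[i],at(w,*cc[i],.094))
E
```

```text
[ 0.47 -0.14 -0.3 ] 0.03988271917384373 [ 0.5332 -0.0654  0.2051] 10.925
108 (np.int64(233), np.int64(242), np.int64(223), np.int64(237), np.float64(238.13888888888889), np.float64(229.19444444444446))
[245 179  17  22 284] [252.63732394 190.64084507] [ 0.53182511 -0.06303431  0.094     ]
```

View pics/s2.png

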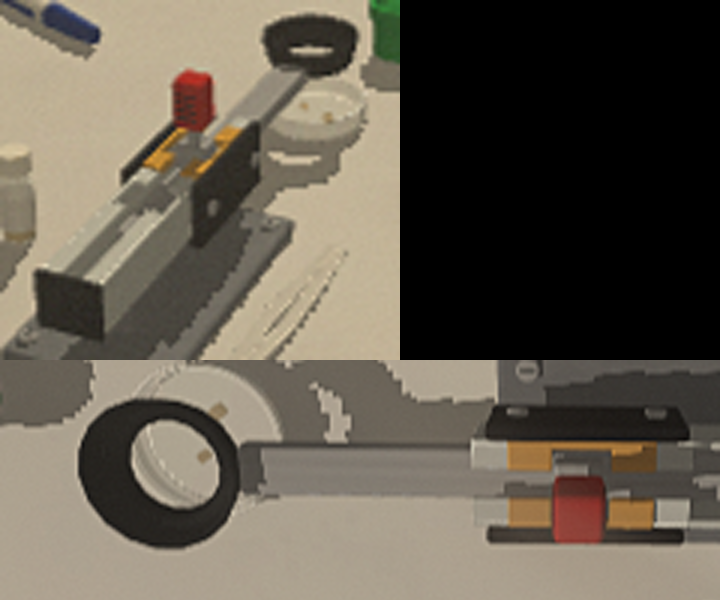

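The button stands fully up through the second hole, at crop (193,100) in the side view and (580,508) in the wrist view. Next: the black loupe, with the finger axis turned to pass between its green neighbours.

```bash
python3 - <<'E'
from h import *
go([.5115,-.3878,.17],145)
E
```

```text
pos [ 0.5321 -0.0652  0.2009] t 11.075 q [-0.12  0.04  0.05  1.58 -0.   -0.06] shift [  0.19 -32.32   3.09] turn [ 0.    -0.    -1.018]
```

Request:
drive_tool(targets=[0.2, -32.3, 0, 0, 0, -1.018, 0.2, -32.3, 0, 0, 0, -1.018, 0.2, -32.3, 0, 0, 0, -1.018, 0.2, -32.3, 0, 0, 0, -1.018, 0.2, -32.3, 0, 0, 0, -1.018, 0.2, -32.3, 0, 0, 0, -1.018, 0.2, -32.3, 2, 0, 0, -1.018, 0.2, -32.3, 3.1, 0, 0, -1.018, 0.2, -32.3, 3.1, 0, 0, -1.018, 0.2, -32.3, 3.1, 0, 0, -1.018], fingers=6.5)

```text
time_s: 12.32
eef_pos: [0.5116, -0.3871, 0.1709]
tcp_rot: [0.0, -0.462, 0.887, -0.0]
wrist_force: [-0.4, -0.5, -0.3]
grip_width: 0.0653
grasp_force: 0.0
```

```bash
python3 - <<'E'
from h import *
p=get_image("wrist"); save(p,"w2.png"); go([.5115,-.3878,.02],145)
print([(r["centre"].round(3) if hasattr(r["centre"],"round") else r["centre"],r["p"]) for r in look_for(p,"loupe_center")])
print("expected px",proj(p,[.5115,-.3878,.034]),proj(p,[.5115,-.3878,0]))
t=get_image("top")
g=t["img"].max(2)[186:214,215:258]; m=(g<70).astype(np.uint8); c=max(cv2.findContours(m,0,2)[0],key=cv2.contourArea); (x,y),r=cv2.minEnclosingCircle(c)
print("ring",x+215,y+186,r,at(t,x+215,y+186,.052))
E
```

```text
pos [ 0.5117 -0.3873  0.1712] t 12.375 q [-0.65  0.3   0.28  1.56 -0.   -1.61] shift [ 0.06  0.   15.12] turn [-0.001 -0.     0.001]
[([0.505, -0.4677, 0.0322], 0.86), ([0.4945, -0.3087, 0.0285], 0.79), ([0.5076, -0.3892, 0.0281], 0.72), ([0.4413, -0.4121, 0.0277], 0.65)]
expected px (np.float64(250.4713886157307), np.float64(181.865338378354)) (np.float64(250.4709550979454), np.float64(172.79965753537246))
ring 240.0 201.0 11.401854515075684 [ 0.52217589 -0.20846328  0.052     ]
```

View pics/w2.png

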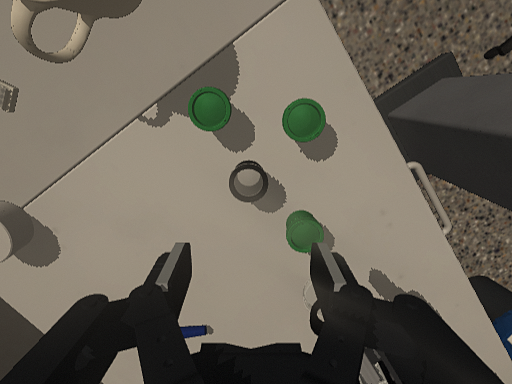

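The black loupe is at (248,182), almost exactly where expected. Green ones are at (209,108), (304,120) and (304,233), clear of the finger lines. Descend and grip.

Request:
drive_tool(targets=[0, -0.1, 5, 0, 0, 0, 0, -0.1, 10, 0, 0, 0, 0, -0.1, 13, 0, 0, 0, 0, -0.1, 15.1, 0, 0, 0, 0, -0.1, 15.1, 0, 0, 0], fingers=6.5)

```text
time_s: 13.1
eef_pos: [0.5115, -0.3874, 0.0182]
tcp_rot: [-0.001, -0.462, 0.887, 0.001]
wrist_force: [-0.4, -0.1, 0.0]
grip_width: 0.0652
grasp_force: 0.0
```

Request:
drive_tool(targets=[0, 0, 0, 0, 0, 0, 0, 0, 0, 0, 0, 0, 0, 0, 0, 0, 0, 0, 0, 0, 0, 0, 0, 0, 0, 0, 0, 0, 0, 0], fingers=3.4, grip_force=25)

```text
time_s: 13.72
eef_pos: [0.513, -0.3887, 0.0213]
tcp_rot: [0.001, -0.462, 0.887, -0.001]
wrist_force: [0.2, 1.5, 5.9]
grip_width: 0.0381
grasp_force: 25.6
```

Request:
drive_tool(targets=[0, 0, -2, 0, 0, 0, 0, 0, -6, 0, 0, 0, 0, 0, -11, 0, 0, 0, 0, 0, -13, 0, 0, 0, 0, 0, -13, 0, 0, 0])

```text
time_s: 14.35
eef_pos: [0.513, -0.3887, 0.1526]
tcp_rot: [0.001, -0.462, 0.887, -0.002]
wrist_force: [-0.5, -0.4, -1.1]
grip_width: 0.0381
grasp_force: 25.4
```

```bash
python3 - <<'E'
from h import *
s=read_state(); print(s["eef_pos"],s["grip_width"],s["grasp_force"])
p=get_image("side"); c=proj(p,s["eef_pos"]); print(c); u,v=int(c[0]),int(c[1])
a=cv2.resize(p["img"][v-50:v+60,u-60:u+60,::-1],None,fx=4,fy=4,interpolation=2)
t=get_image("top"); b=cv2.resize(t["img"][170:240,110:270,::-1],None,fx=5,fy=5,interpolation=2)
cv2.imwrite("pics/s3a.png",a); cv2.imwrite("pics/s3b.png",b)
E
```

```text
[ 0.51300962 -0.38874562  0.1526345 ] 0.03808704873809951 25.375229716300964
(np.float64(294.14677477886903), np.float64(148.7104093936858))
```

View pics/s3a.png

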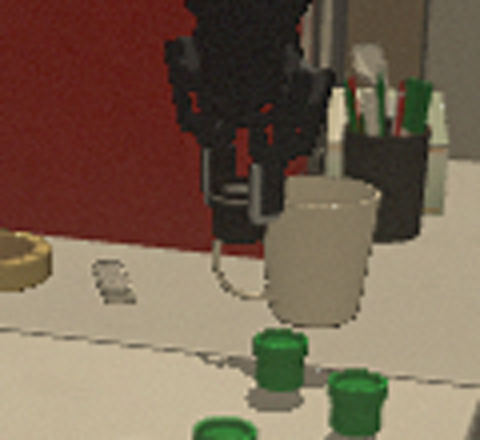

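View pics/s3b.png

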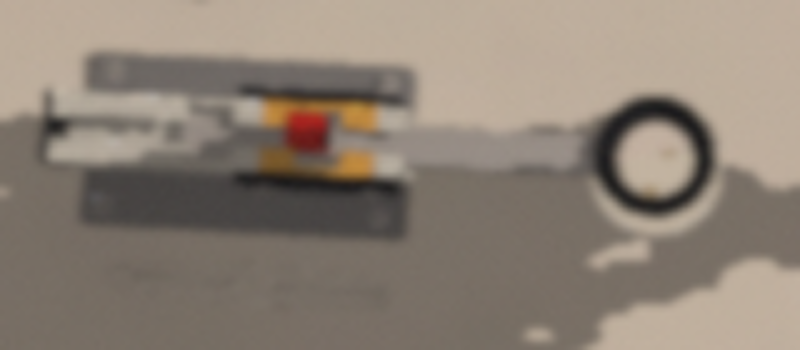

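The loupe hangs upright between the fingers, at crop (238,210). In the top view the ring is at crop (655,155), which is pixel (240.6,200.6). Carry it above the ring and take a close look.

```bash
python3 - <<'E'
from h import *
go([.5225,-.2085,.15],145)
t=get_image("top"); print(at(t,240.6,200.6,.052))
E
```

```text
pos [ 0.512  -0.388   0.1491] t 14.45 q [-0.65  0.3   0.24  1.52 -0.   -1.61] shift [-15.31   9.44  -0.08] turn [ 0. -0.  0.]
[ 0.52302451 -0.2097822   0.052     ]
```

Request:
drive_tool(targets=[-4, 2.5, 0, 0, 0, 0, -8, 5, 0, 0, 0, 0, -12, 7.5, 0, 0, 0, 0, -15.3, 9.4, 0, 0, 0, 0, -15.3, 9.4, 0, 0, 0, 0, -15.3, 9.4, 0, 0, 0, 0])

```text
time_s: 15.25
eef_pos: [0.5226, -0.2089, 0.1486]
tcp_rot: [-0.001, -0.462, 0.887, 0.0]
wrist_force: [-0.2, -0.2, 0.3]
grip_width: 0.0379
grasp_force: 25.4
```

```bash
python3 - <<'E'
from h import *
p=get_image("wrist"); s=read_state(); print(s["eef_pos"],s["time_s"])
e=s["eef_pos"]
for X in([.5228,-.209,.052],[e[0],e[1],.052]): print(proj(p,X))
cv2.imwrite("pics/w3.png",cv2.resize(p["img"][100:300,130:390,::-1],None,fx=3,fy=3,interpolation=2))
E
```

```text
[ 0.52261061 -0.20937145  0.1487374 ] 15.3
(np.float64(250.40698018259445), np.float64(196.4658260015298))
(np.float64(250.33971386037769), np.float64(196.01140952105578))
```

View pics/w3.png

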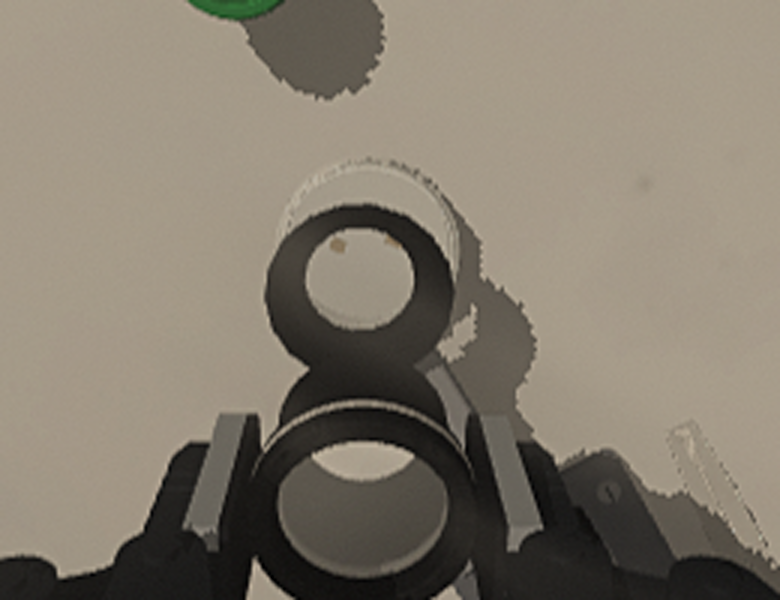

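The ring's outer circle centres at crop (359,293), pixel (249.7,197.7), within about 1 mm of the tool axis. Lower it.

Request:
drive_tool(targets=[0, 0, 3, 0, 0, 0, -0.05, 0, 5, 0, 0, 0, -0.05, 0, 6, 0, 0, 0, -0.05, 0, 6.7, 0, 0, 0, -0.05, 0, 7.3, 0, 0, 0, -0.05, 0, 7.8, 0, 0, 0, -0.05, 0, 8.1, 0, 0, 0, -0.05, 0, 8.1, 0, 0, 0])

```text
time_s: 16.3
eef_pos: [0.5232, -0.2084, 0.0684]
tcp_rot: [-0.0, -0.462, 0.887, 0.0]
wrist_force: [-0.7, 0.1, -1.1]
grip_width: 0.0378
grasp_force: 25.4
```

Request:
drive_tool(targets=[0, 0, 0.1, 0, 0, 0, 0, 0, 0.2, 0, 0, 0, 0, 0, 0.3, 0, 0, 0, 0, 0, 0.3, 0, 0, 0])

```text
time_s: 16.8
eef_pos: [0.5232, -0.2085, 0.0655]
tcp_rot: [0.0, -0.462, 0.887, 0.0]
wrist_force: [-0.0, -0.2, -0.5]
grip_width: 0.0381
grasp_force: 25.5
```

Request:
drive_tool(targets=[0, 0, 0.1, 0, 0, 0, 0, 0, 0.2, 0, 0, 0, 0, 0, 0.2, 0, 0, 0])

```text
time_s: 17.18
eef_pos: [0.5233, -0.2086, 0.0651]
tcp_rot: [0.0, -0.462, 0.887, -0.001]
wrist_force: [-4.3, 0.9, 11.2]
grip_width: 0.038
grasp_force: 26.6
```

Contact on the seat at the expected height. Ease off, open, retreat.

Request:
drive_tool(targets=[0, 0, -0.1, 0, 0, 0, 0, 0, -0.1, 0, 0, 0])

```text
time_s: 17.42
eef_pos: [0.5233, -0.2086, 0.0652]
tcp_rot: [0.0, -0.462, 0.887, -0.0]
wrist_force: [-2.4, 0.7, 7.3]
grip_width: 0.0383
grasp_force: 26.0
```

Request:
drive_tool(targets=[0, 0, 0, 0, 0, 0, 0, 0, 0, 0, 0, 0, 0, 0, 0, 0, 0, 0, 0, 0, 0, 0, 0, 0, 0, 0, -1, 0, 0, 0, 0, 0, -3, 0, 0, 0, 0, 0, -6, 0, 0, 0, 0, 0, -11, 0, 0, 0, 0, 0, -13, 0, 0, 0, 0, 0, -13, 0, 0, 0], fingers=6.0)

```text
time_s: 18.68
eef_pos: [0.524, -0.2088, 0.1967]
tcp_rot: [0.001, -0.462, 0.887, -0.001]
wrist_force: [-0.1, -0.3, 0.1]
grip_width: 0.0598
grasp_force: 0.0
```

```bash
python3 - <<'E'
from h import *
s=read_state(); print(s["eef_pos"],s["time_s"],s["grip_width"],s["wrist_force"])
p=get_image("side"); a=cv2.resize(p["img"][190:290,190:300,::-1],None,fx=4,fy=4,interpolation=2)
w=get_image("wrist"); b=cv2.resize(w["img"][100:300,130:290,::-1],None,fx=2,fy=2,interpolation=2)
c=np.zeros((400,440+320,3),np.uint8); c[:,:440]=a; c[:,440:]=b; cv2.imwrite("pics/s4.png",c)
print([(np.round(r["centre"],3),r["p"]) for r in look_for(p,"loupe_center")])
E
```

```text
[ 0.52400112 -0.20880939  0.19671667] 18.675 0.059751380672003876 [-0.09666586 -0.33045282  0.11471665]
[(array([ 0.435, -0.397,  0.026]), 0.76), (array([ 0.497, -0.296,  0.028]), 0.65), (array([ 0.518, -0.196,  0.07 ]), 0.63), (array([ 0.5  , -0.448,  0.023]), 0.56)]
```

View pics/s4.png

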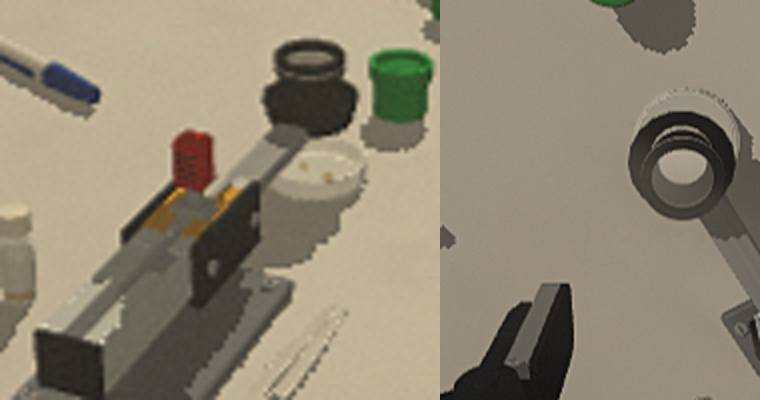

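The loupe stands upright in the ring at crop (310,85), and the button is still up at (193,158). The bystanders show no visible change. Handing in.

```bash
python3 -c "
from cell import *
print(finish_job())"
```

```text
the job is handed in; nothing more can be done
None
```

I handed the job in at about 19 s: the button had popped up in the second hole, the black loupe stood upright in the ring, and the gripper was open and clear. The last pictures agreed, but the hand-in call returned no verdict.

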